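# Straightedge against the cabinet door, ready for marking out

### The job

First swing the cabinet door anticlockwise (seen from above) on its turning stand until it comes up against its stop. Then bring the aluminium straightedge along the bench, yellow stripe still on top, until its long side lies flush against the door edge on the blue end stop's side and its end touches that stop; last, gently set the red weight upright on the middle of the straightedge to hold it there. Leave the other things on the bench where they are.

Things in the scene. Friction and masses are not known exactly. Their poses are not given: they have to be found in the camera images.
- turntable (a joint): Angle of the turntable that carries the door, about the vertical axis through the stand's origin. 0 is home, against the rubber stop; negative is turned away clockwise seen from above (down to -1.4). It starts at -1.25 to -0.65 and turns anticlockwise to home, stiffly (about 0.7 N m), staying where it is left.
- stand: Fixed steel foot of the turning stand. Origin on the bench top on the turntable's axis; with the door home, the door's long edges run along this frame's x and the straightedge belongs on the door's +y side. A flat arm, 4 mm high, runs out under the door to the blue end stop block; a rubber swing-stop post, 28 mm high, 16 mm across, stands at x -80, y -79 mm.
- stop_face (a point): Middle of the face of the blue end stop that the straightedge's end must touch, 15 mm above the bench; the face looks along -x of the stand frame. The block is 25 (x) x 48 (y) x 30 mm high, fixed. With the door home this point is 130 mm along +x from the turntable axis and 22 mm beyond the door's edge.
- door_edge (a point): Middle of the lower arris of the door's long edge that the straightedge goes against; it turns with the door. x along the edge, +y outward from the door, z up. The door is wood, framed, 200 (x) x 140 (y) x 18 mm thick, its underside 12 mm and its top 30 mm above the bench, centred on the turntable axis (70 mm inward from this point), overhanging a disc of 120 mm diameter.
- door_knob (a point): Centre of the top of the black knob standing on the door near a corner: upright cylinder 24 mm in diameter, 30 mm tall (top 60 mm above the bench), 83 mm from the turntable axis. Turns with the door.
- straightedge: Loose aluminium box-section straightedge with black ends and a yellow stripe on its top and sides: 200 (x, length) x 44 (y) x 36 mm high, about 0.28 kg. Origin at the centre of its underside. Either long side may go against the door. Its height stands 6 mm above the door's top. It starts 185 to 240 mm from the turntable axis on the side where it is needed.
- weight: Loose red steel bench weight: block 70 (x) x 44 (y) x 30 mm high with an upright dark grip rib on top, 56 (x) x 16 (y) mm, from 30 to 64 mm above the underside; about 0.6 kg. Origin at the centre of the underside. It starts on the bench to the left.
- glue: Bystander: glue bottle, 60 mm diameter, 170 mm high; origin at the centre of its underside. Leave alone.
- screwdriver: Bystander: screwdriver lying on the bench. Leave alone.
- offcut: Bystander: wood offcut 110 x 60 x 18 mm. Leave alone.
- tape: Bystander: orange tape measure case 70 x 40 x 65 mm high. Leave alone.
- block: Bystander: cork sanding block 120 x 70 x 40 mm. Leave alone.
- hammer: Bystander: hammer lying on the bench. Leave alone.
Mind the look-alikes: they are no part of the job. What is meant by the weight is not green, and is the smaller of those in its own colour. Of the things that look like the straightedge, take the one that is nearest to the robot's base at the start.

How it is judged:
On the way, in this order (a step that is already met when the one before it is completed fails the run):
1. the door is swung home against its stop (value of joint turntable above -0.035 rad), for 0.2 s.
2. with the door home, the straightedge lies flush against the door's edge, its end against the blue end stop (value of joint turntable above -0.035 rad and y of straightedge in the frame of door_edge between 0.0195 and 0.0242 m and angle between the x axis of straightedge and the x axis of door_edge, either way round below 0.018 rad and x of straightedge in the frame of stop_face between -0.1035 and -0.096 m and angle between straightedge's own z axis and vertical below 0.05 rad and height (world z) of straightedge below 0.004 m), for 0.2 s.
3. the red weight rests on the straightedge (x of weight in the frame of straightedge between -0.05 and 0.05 m and y of weight in the frame of straightedge between -0.012 and 0.012 m and height (world z) of weight between 0.032 and 0.041 m and angle between weight's own z axis and vertical below 0.08 rad), for 0.2 s.
At the end, for the whole second after the job is handed in: Door within 2 degrees of its stop; straightedge flat on the bench, flush to the door's edge (gap about 2 mm, 1 degree), its end within 3.5 mm of the end stop; weight upright and at rest on it, within 50 mm of its middle lengthwise, 12 mm crosswise (all of step 2 and all of step 3 and linear speed of each of straightedge, weight below 0.01 m/s and contact force between weight and straightedge above 2 N); the robot touches nothing.
It fails at once if a bystander was moved more than 30 mm (distance of any of glue, screwdriver, offcut, tape, block, hammer from where it was at the start of the episode above 0.03 m).
It fails at once if the weight was dropped or slammed onto the straightedge (over 80 N) (contact force between weight and straightedge above 80 N).
It also fails if it takes over 72 s, if anything falls off the work surface, if the arm or the gripper's body presses on something with over 40 N, if the wrist force passes 120 N, or if a joint passes its speed limit or range.

### The arm

A 7-joint arm with a two-finger parallel gripper is mounted at the origin on the work surface. World frame = base frame: x ahead of the robot, y to its left, z up, the work surface at z = 0. Lengths are in m, angles in rad, forces in N, time in s.
With the tool pointing down it reaches from about 0.375 to 0.925 m from the base axis. Payload 3.1 kg.
Tool frame: the origin (TCP) lies between the finger pads; the fingertips stand r.tip_extent ahead of it and the grasp point (between the pads) is the TCP (r.tip_extent is the distance from the TCP to the fingertips, in m); z points along the fingers, y is the line along which they close (so a half turn about z gives the same grasp; the last joint's range is limited). The gripper opens to 85 mm and grips with 20 to 120 N. Pads are 22 mm wide; open, the fingers measure 114 mm over their backs; the gripper's body (76 mm by 85 mm) begins 54 mm behind the grasp point. The pads swing forward as they close: fully open they stand 13 mm farther back than shut.
Start: joints at [1.115, 0.383, 0.044, 1.598, -0.018, 1.161, -0.05], TCP at [0.228, -0.609, 0.25] pointing down, gripper open.
Joint ranges: [-2.61, 2.61], [-0.41, 2.15], [-1.48, 1.57], [0, 2.5], [-1.57, 4.71], [0.05, 1.97], [-2.85, 2.85]. Speed limits (rad/s): [2.79, 2.79, 3.14, 3.14, 3.14, 3.14, 3.14].

### API

Orientations are given as [roll, pitch, yaw] about the fixed x, y, z axes, in that order (R = Rz(yaw) Ry(pitch) Rx(roll)).
In Python, from workcell import r gives the robot as it stands.
- The arm moves only by the tool send_rows, never from a script. Its argument "commands" is a list that holds one entry, the list of rows, each a list of 7 numbers: the shift along the tool's x, y, z in units of 6 cm (1.0 is 6 cm), then the turn, a rotation vector about the tool's x, y, z in units of 0.12 rad (1.0 is 0.12 rad), then the closure, from 0 (fully open) to 1 (shut). In form: [[[x, y, z, rx, ry, rz, hand], ...]]. A call has 1 to 20 rows; each row shifts and turns the commanded pose from where the row before left it, along the tool's axes as they then stand; what a row does not reach is not made up. A row lasts 1/8 s, in which the tool goes at most 62.5 mm and 10.7 degrees, less where a joint would pass 70% of its speed; a pose out of reach is approached as far as the arm can. A call with a number of a shift or a turn outside -1 to 1 is refused whole. A call with a gripper value outside its range is refused whole. The fingers move at their own pace and stop on an object; "grip_force" is the grip in N (left out, the last holds). Time passes only in rows, so rows that do not move let the fingers close. It gives the time, the measured TCP pose, the force, the opening and the grip force at its end, in the units of the state.
- r.observe(): the state, without advancing time (a new reading comes with each control period).
- r.read_camera(name): name is "scene" or "side" or "wrist"; returns a dict with "color" (420x560x3 uint8, blue, green, red), "mtx" (3x3 intrinsics, pixels), "rvec" (rotation vector, rad) and "tvec" (3), from world to camera coordinates, as OpenCV has them; the wrist camera has in their place "mount" (4x4, takes a point from camera to tool coordinates, whose origin is the TCP and whose axes are the flange's). Camera axes: x right, y down, z forward; pixel columns grow to the right and rows downward; lengths in m; the calibration is good to about 2 mm. A picture is of the moment at which its call begins: read the wrist's pose just before it. There is no depth.
- r.close_job(): hands the job in; it is judged then, once.
The state is a dict: "t": time; "q": joint angles; "joint_vel": joint speeds; "joint_efforts": joint torques, N m; "eef_pos": TCP position; "tool_rot": TCP orientation; "force": force on the tool from outside, world axes, zero at the start; "moment": the same for the moment, N m; "gripper_width": finger opening in m; "grip_force": force on a finger pad.
Only numpy, scipy, OpenCV 4.12 (cv2) and the standard library are available. Lean on these libraries where they do the work, as an engineer would, in place of code of your own. Each camera call takes 0.05 s, during which the arm holds its last target. There are 200 camera calls.

## Working session

There is one attempt and no reset: what is moved stays moved. The work goes in short steps, Python scripts to look and compute and a tool call to move; the robot and the scene stay as the last step left them, time stands still between calls to the robot, and variables do not carry over. Pictures are saved under pics/ and viewed, at most 10 in all, crops included, and the job is handed in when it is done.

Besides the shell and the picture viewer there is one more tool, called after "Request:" by a JSON object that holds its "method" and its "body". send_rows: Moves the arm, as the interface text tells. Its arguments: {"type":"object","properties":{"commands":{"type":"array"},"grip_force":{"type":"number"}},"required":["commands"]}

```bash
mkdir -p pics; ls; cat > h.py <<'E'
import numpy as np, cv2
from workcell import r
def cam(n):
    s=r.observe(); c=r.read_camera(n)
    K=c["mtx"]
    if n=="wrist":
        from scipy.spatial.transform import Rotation as R
        T=np.eye(4); T[:3,:3]=R.from_euler('xyz',s["tool_rot"]).as_matrix(); T[:3,3]=s["eef_pos"]
        M=T@np.array(c["mount"]); Rw=M[:3,:3]; o=M[:3,3]
    else:
        Rc=cv2.Rodrigues(np.array(c["rvec"],float))[0]; Rw=Rc.T; o=-Rc.T@np.array(c["tvec"],float).ravel()
    return c["color"],np.array(K),Rw,o
def ray(px,z,K,Rw,o):
    px=np.atleast_2d(np.array(px,float)); d=np.c_[px,np.ones(len(px))]@np.linalg.inv(K).T@Rw.T
    return o+d*((z-o[2])/d[:,2])[:,None]
def proj(P,K,Rw,o):
    p=(np.atleast_2d(P)-o)@Rw; p=p@K.T; return p[:,:2]/p[:,2:]
E
python3 - <<'E'
from h import *
print(r.observe(), r.tip_extent)
a=[]
for n in ("scene","side"):
    c,K,Rw,o=cam(n); print(n,K.tolist(),Rw.round(4).tolist(),o); cv2.imwrite(f"pics/{n}0.png",c)
E
```

```text
pics
{'t': 0.0, 'q': array([ 1.11519779,  0.38385699,  0.0438335 ,  1.59961566, -0.01791285,
        1.16118549, -0.0498866 ]), 'joint_vel': array([-0.00100168,  0.00202287,  0.0010552 ,  0.00088162,  0.00041256,
        0.0008217 ,  0.0002959 ]), 'joint_efforts': array([-3.84466057e-04, -4.33463287e+01,  1.02391630e+00, -2.49511707e+01,
        1.04984856e-02,  1.13352964e-02, -1.67880404e-05]), 'eef_pos': array([ 0.22731908, -0.60798324,  0.24885356]), 'tool_rot': array([-3.13892295e+00,  1.32638407e-04,  3.57886474e-01]), 'force': array([-0.10351147, -0.15262955, -0.2143621 ]), 'moment': array([-0.017933  ,  0.03164961, -0.04075201]), 'grip_force': 0.0, 'gripper_width': 0.08538446183781999} 0.019
scene [[466.7663133717022, 0.0, 282.96009381939746], [0.0, 466.7663133717022, 205.11824015238975], [0.0, 0.0, 1.0]] [[0.6699, 0.6233, -0.4033], [0.7424, -0.5696, 0.3527], [-0.0099, -0.5357, -0.8443]] [ 1.16436672 -0.5980633   1.39314419]
side [[470.7214586920727, 0.0, 280.369216866506], [0.0, 470.7214586920727, 211.02298468470784], [0.0, 0.0, 1.0]] [[0.9977, -0.0087, 0.0672], [-0.0628, -0.4927, 0.8679], [0.0256, -0.8702, -0.4921]] [ 0.45016667 -1.28482839  0.78347762]
```

View pics/scene0.png

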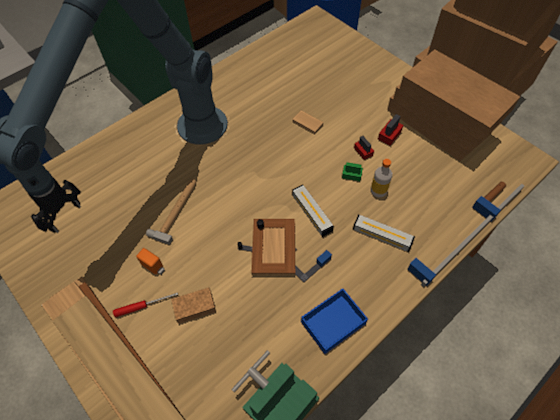

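View pics/side0.png

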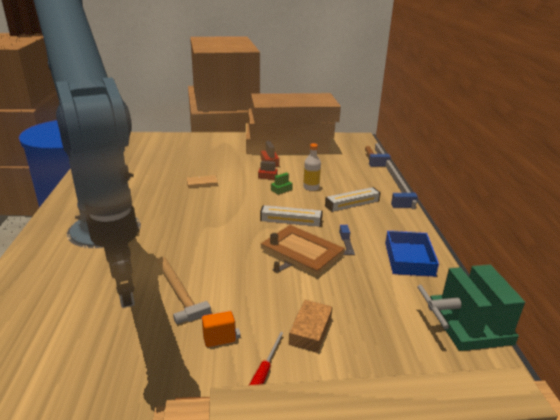

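Scene view: the straightedge candidates are (312,209) and (384,232). The one at (312,209) is nearer the base at (200,125), so I take it. The red weights are (364,147) and (391,129), with a green one at (352,171); I take the smaller red at (364,147). The door is at (273,247), knob (261,224), blue stop (324,258). I'll check the choice in a crop.

```bash
python3 - <<'E'
from h import *
c,K,Rw,o=cam("scene")
cv2.imwrite("pics/crop0.png",cv2.resize(c[110:290,220:420],None,fx=4,fy=4,interpolation=cv2.INTER_CUBIC)[:600])
cv2.imwrite("pics/crop1.png",cv2.resize(c[110:290,230:420],None,fx=3.3,fy=3.3,interpolation=cv2.INTER_CUBIC))
for n,p,z in [("edgeA",(312,209),.036),("edgeB",(384,232),.036),("wA",(364,147),.04),("wB",(391,129),.04),("door",(273,247),.03),("knob",(261,223),.06),("stop",(324,257),.03),("glue",(380,192),0.02),("post",(240,245),.028),("tape",(150,260),.06),("block",(193,305),.04),("offcut",(308,121),.018)]:
    print(n,ray(p,z,K,Rw,o)[0].round(3))
E
```

```text
edgeA [0.595 0.032 0.036]
edgeB [0.82  0.145 0.036]
wA [0.531 0.361 0.04 ]
wB [0.541 0.502 0.04 ]
door [ 0.612 -0.161  0.03 ]
knob [ 0.531 -0.142  0.06 ]
stop [ 0.75  -0.064  0.03 ]
glue [0.699 0.266 0.02 ]
post [ 0.532 -0.236  0.028]
tape [ 0.397 -0.489  0.06 ]
block [ 0.6   -0.474  0.04 ]
offcut [0.283 0.312 0.018]
```

View pics/crop1.png

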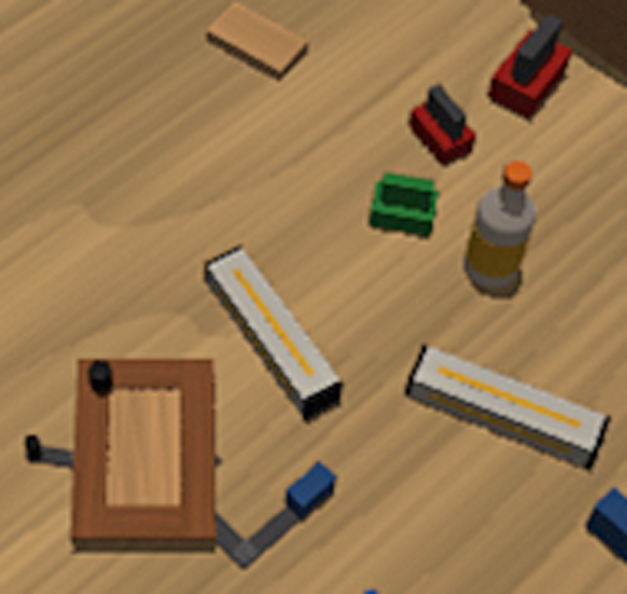

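```bash
python3 - <<'E'
from h import *
c,K,Rw,o=cam("scene")
f=lambda L,z: ray(np.array(L)/3.3+[230,110],z,K,Rw,o)[:,:2]
an=lambda v:np.arctan2(v[1],v[0])
D=f([(79,360),(214,360),(216,540),(73,540)],.03); print(D.round(3),D.mean(0)); 
print("door len",[np.linalg.norm(D[i]-D[(i+1)%4]).round(3) for i in range(4)], "ang",an(D[3]-D[0]),an(D[2]-D[1]))
S=f([(206,264),(240,250),(340,383),(307,410)],.036); print(S.round(3),S.mean(0),"len",[np.linalg.norm(S[i]-S[(i+1)%4]).round(3) for i in range(4)],"ang",an(S[3]-S[0]),an(S[2]-S[1]))
B=f([(287,488),(318,464),(335,480),(305,503)],.03); print("stop",B.round(3),B.mean(0))
P=f([(33,440)],.028)[0]; print("post",P, "knob",f([(100,369)],.06))
W=f([(430,95),(437,87),(466,120),(458,137)],.064);print("rib",W.round(3),W.mean(0),an(W[3]-W[0]))
th=an(B.mean(0)-P)-an(np.array([222.5,171])); c_,s_=np.cos(th),np.sin(th);R2=np.array([[c_,-s_],[s_,c_]])
print("dist",np.linalg.norm(B.mean(0)-P),np.hypot(222.5,171),"theta",th,"axis from post",P-R2@[-.08,-.079],"from stop",B.mean(0)-R2@[.1425,.092])
E
```

```text
[[ 0.488 -0.139]
 [ 0.582 -0.036]
 [ 0.73  -0.171]
 [ 0.638 -0.273]] [ 0.60974821 -0.15496401]
door len [np.float64(0.139), np.float64(0.201), np.float64(0.137), np.float64(0.201)] ang -0.7295003368835297 -0.7382157775999932
[[ 0.492  0.036]
 [ 0.503  0.075]
 [ 0.691  0.037]
 [ 0.69  -0.01 ]] [0.59391366 0.03436409] len [np.float64(0.041), np.float64(0.191), np.float64(0.047), np.float64(0.204)] ang -0.22437674509638647 -0.19903963070428804
stop [[ 0.737 -0.083]
 [ 0.739 -0.042]
 [ 0.762 -0.042]
 [ 0.76  -0.081]] [ 0.74942291 -0.06184598]
post [ 0.52745489 -0.23229116] knob [[ 0.52552868 -0.14038282]]
rib [[0.507 0.363]
 [0.504 0.377]
 [0.558 0.366]
 [0.569 0.341]] [0.53438243 0.36191437] -0.33564525221358904
dist 0.2798595394419807 280.61940417583384 theta -0.0004135483014886532 axis from post [ 0.60748755 -0.15332425] from stop [ 0.60688487 -0.15378704]
```

The crop confirms both choices: the plain aluminium straightedge nearest the base, with its centre at about (0.594,0.034), and the smaller red weight at about (0.534,0.362). The stand's yaw is about 0, its axis at (0.608,-0.154), and the turntable at about -0.735. The sizes agree with the given ones. Next I go above the knob.

```bash
cat >> h.py <<'E'
from scipy.spatial.transform import Rotation as Rt
def plan(wps,hand,n,start=None):
    """wps: list of (x,y,z,yaw) tool-down; n rows each; prints tool-axis rows"""
    s=r.observe(); p=np.array(s["eef_pos"]); R=Rt.from_euler('xyz',s["tool_rot"])
    if start is not None: p=np.array(start[:3]); R=Rt.from_euler('xyz',[np.pi,0,start[3]])
    out=[]
    for w,k in zip(wps,n):
        T=Rt.from_euler('xyz',[np.pi,0,w[3]])
        for i in range(k):
            d=R.inv().apply(np.array(w[:3])-p)/(k-i); q=(R.inv()*T).as_rotvec()/(k-i)
            row=np.r_[(d/.06).round(2),(q/.12).round(2)]
            p=p+R.apply(row[:3]*.06); R=R*Rt.from_rotvec(row[3:]*.12)
            out.append(row.tolist()+[hand])
    print(str([[round(v,2)+0. for v in o] for o in out]).replace(" ",""))
E
python3 - <<'E'
from h import *
plan([(.5255,-.14,.2,-.166)],0,[13])
E
```

```text
[[0.57,-0.43,0.06,0.0,0.0,0.34,0.0],[0.55,-0.45,0.06,0.0,0.0,0.34,0.0],[0.53,-0.47,0.06,0.0,0.0,0.34,0.0],[0.51,-0.49,0.07,0.0,0.0,0.33,0.0],[0.49,-0.52,0.06,0.0,0.0,0.34,0.0],[0.47,-0.53,0.07,0.0,0.0,0.33,0.0],[0.45,-0.55,0.06,0.0,0.0,0.34,0.0],[0.43,-0.57,0.07,0.0,0.0,0.33,0.0],[0.4,-0.59,0.06,0.0,0.0,0.34,0.0],[0.38,-0.6,0.07,0.0,0.0,0.33,0.0],[0.35,-0.62,0.06,0.0,0.0,0.34,0.0],[0.33,-0.63,0.07,-0.01,0.0,0.33,0.0],[0.3,-0.65,0.06,0.0,0.01,0.34,0.0]]
```

Request:
{"method": "send_rows", "body": {"commands": [[[0.57,-0.43,0.06,0,0,0.34,0],[0.55,-0.45,0.06,0,0,0.34,0],[0.53,-0.47,0.06,0,0,0.34,0],[0.51,-0.49,0.07,0,0,0.33,0],[0.49,-0.52,0.06,0,0,0.34,0],[0.47,-0.53,0.07,0,0,0.33,0],[0.45,-0.55,0.06,0,0,0.34,0],[0.43,-0.57,0.07,0,0,0.33,0],[0.4,-0.59,0.06,0,0,0.34,0],[0.38,-0.6,0.07,0,0,0.33,0],[0.35,-0.62,0.06,0,0,0.34,0],[0.33,-0.63,0.07,0,0,0.33,0],[0.3,-0.65,0.06,0,0,0.34,0],[0,0,0,0,0,0,0],[0,0,0,0,0,0,0]]]}}

```text
t: 2.08
eef_pos: [0.525, -0.1409, 0.2002]
tool_rot: [3.141, 0.001, -0.166]
force: [0.0, -0.8, 0.8]
gripper_width: 0.0855
grip_force: 0.0
```

```bash
python3 - <<'E'
from h import *
c,K,Rw,o=cam("wrist"); cv2.imwrite("pics/w1.png",c)
print(o,r.observe()["eef_pos"],r.observe()["tool_rot"],proj([[.5255,-.14,.06],[.608,-.154,.03],[.594,.034,.036]],K,Rw,o))
np.savez("w1.npz",K=K,Rw=Rw,o=o)
E
```

```text
[ 0.59152141 -0.151901    0.3242201 ] [ 0.52475392 -0.14181818  0.20027581] [ 3.14072711e+00  7.48719122e-04 -1.68067114e-01] [[280.32988075 203.97687835]
 [280.47418235  85.03358492]
 [ 39.7040427  146.94587194]]
```

View pics/w1.png

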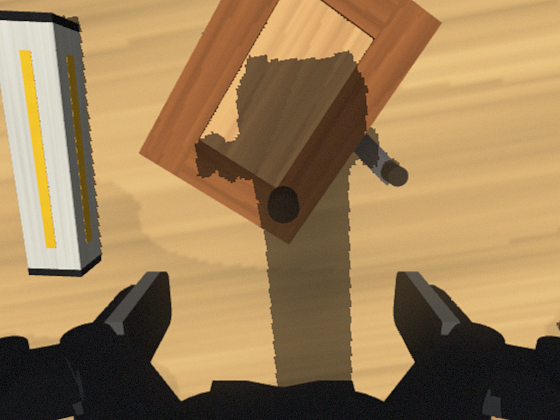

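The wrist view matches the prediction: knob top at (284,204), post top at (396,175), door corners at (290,243), (140,153) and (440,22). The straightedge's near-end corners are at (28,271) and (82,270).

```bash
python3 - <<'E'
from h import *
d=np.load("w1.npz");a=(d["K"],d["Rw"],d["o"])
k=ray((284,204),.06,*a)[0][:2];P=ray((397,175),.028,*a)[0][:2]
D=ray([(140,153),(290,243),(440,22)],.03,*a)[:,:2]; S=ray([(28,271),(82,270)],.036,*a)[:,:2]
print("knob",k,"post",P,"axis by post",P+[.08,.079]);print(D,S)
u=D[0]-D[1];u/=np.linalg.norm(u);v=D[2]-D[1];v/=np.linalg.norm(v)
print("door width",np.linalg.norm(D[0]-D[1]),"ang",np.arctan2(-u[0],u[1]),np.arctan2(v[1],v[0]),"axis",D[1]+.1*v+.07*u)
A=np.array([.608,-.154]);q=k-A;print(np.linalg.norm(q),np.degrees(np.arctan2(q[1],q[0])))
plan([(k[0],k[1],.1,-.168),(k[0],k[1],.053,-.168)],0,[4,4])
E
```

```text
knob [ 0.52503936 -0.14262859] post [ 0.52554992 -0.23440375] axis by post [ 0.60554992 -0.15540375]
[[ 0.57661374 -0.03759571]
 [ 0.48357603 -0.14099518]
 [ 0.63119453 -0.2734514 ]] [[0.4976477  0.07810007]
 [0.49102911 0.03348259]]
door width 0.13909516977794087 ang -0.7326985802114229 -0.7313143695528244 axis [ 0.60482722 -0.15574398]
0.08373635584477877 172.19511121698386
[[0.0,0.0,0.42,0.0,0.0,0.0,0.0],[0.0,0.0,0.42,0.0,0.0,0.0,0.0],[0.0,0.01,0.42,0.0,0.0,0.0,0.0],[0.01,0.0,0.41,0.01,0.01,0.0,0.0],[0.0,0.0,0.2,0.0,0.0,0.0,0.0],[0.0,0.0,0.19,0.0,0.0,0.0,0.0],[0.0,0.0,0.2,0.0,0.0,0.0,0.0],[0.0,0.0,0.19,0.0,0.0,0.0,0.0]]
```

Request:
{"method": "send_rows", "body": {"commands": [[[0,0,0.42,0,0,0,0],[0,0,0.42,0,0,0,0],[0,0.01,0.42,0,0,0,0],[0,0,0.42,0,0,0,0],[0,0,0.2,0,0,0,0.3],[0,0,0.2,0,0,0,0.3],[0,0,0.18,0,0,0,0.3],[0,0,0.18,0,0,0,0.3],[0,0,0,0,0,0,1],[0,0,0,0,0,0,1],[0,0,0,0,0,0,1],[0,0,0,0,0,0,1],[0,0,0,0,0,0,1]]], "grip_force": 25}}

```text
t: 3.75
eef_pos: [0.5256, -0.1414, 0.0545]
tool_rot: [3.141, -0.001, -0.167]
force: [-0.7, -1.3, 1.0]
gripper_width: 0.0231
grip_force: 24.9
```

```bash
python3 - <<'E'
from h import *
s=r.observe(); print(s["eef_pos"],s["gripper_width"],s["force"],s["tool_rot"])
p=s["eef_pos"]; A=np.array([.606,-.155]); q=p[:2]-A; y=s["tool_rot"][2]; N=12; tot=.745
W=[]
for i in range(1,N+1):
    t=tot*i/N; x=A+Rt.from_euler('z',t).as_matrix()[:2,:2]@q; W.append((*x,p[2],y+t))
plan(W,1,[1]*N)
E
```

```text
[ 0.52556118 -0.14144944  0.05446966] 0.02308686556533299 [-0.68231708 -1.27436349  1.0218528 ] [ 3.14124535e+00 -6.12349465e-04 -1.66797184e-01]
[[0.0,0.08,0.0,0.0,-0.01,-0.52,1.0],[0.0,0.09,0.0,0.0,0.01,-0.51,1.0],[0.01,0.08,0.0,0.0,0.0,-0.52,1.0],[0.0,0.09,0.0,0.0,0.0,-0.52,1.0],[0.0,0.08,0.0,0.0,0.0,-0.52,1.0],[0.01,0.09,0.0,0.0,0.0,-0.51,1.0],[0.0,0.08,0.0,0.0,0.0,-0.52,1.0],[0.0,0.08,0.0,0.0,0.0,-0.52,1.0],[0.0,0.09,0.0,0.0,0.0,-0.52,1.0],[0.01,0.08,0.0,0.0,0.0,-0.51,1.0],[0.0,0.09,0.0,0.0,0.0,-0.52,1.0],[0.0,0.08,0.0,0.01,0.0,-0.52,1.0]]
```

Request:
{"method": "send_rows", "body": {"commands": [[[0,0.08,0,0,0,-0.52,1],[0,0.09,0,0,0,-0.52,1],[0.01,0.08,0,0,0,-0.52,1],[0,0.09,0,0,0,-0.52,1],[0,0.08,0,0,0,-0.52,1],[0.01,0.09,0,0,0,-0.52,1],[0,0.08,0,0,0,-0.52,1],[0,0.08,0,0,0,-0.52,1],[0,0.09,0,0,0,-0.52,1],[0.01,0.08,0,0,0,-0.52,1],[0,0.09,0,0,0,-0.52,1],[0,0.08,0,0,0,-0.52,1],[0,0,0,0,0,0,1]]]}}

```text
t: 5.38
eef_pos: [0.5359, -0.195, 0.0543]
tool_rot: [-3.135, 0.002, 0.585]
force: [-6.6, 5.5, 7.7]
gripper_width: 0.0233
grip_force: 26.0
```

```bash
python3 - <<'E'
from h import *
s=r.observe(); print(s["eef_pos"],s["gripper_width"],s["force"],s["moment"],s["tool_rot"])
c,K,Rw,o=cam("scene")
cv2.imwrite("pics/s2.png",cv2.resize(c[150:300,210:350],None,fx=4,fy=4,interpolation=cv2.INTER_CUBIC))
E
```

```text
[ 0.53586615 -0.19501919  0.05434159] 0.023314488402973763 [-6.5785794   5.52745447  7.67349199] [1.16714246 1.04858992 0.1799435 ] [-3.13478135e+00  1.68864044e-03  5.85225994e-01]
```

View pics/s2.png

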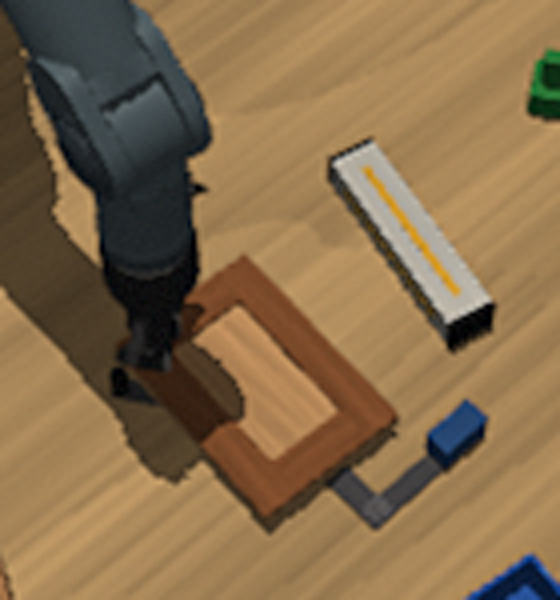

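The door is nearly home: its +y edge runs from (245,257) to (396,420) in the crop. I push on in small steps against the stop.

Request:
{"method": "send_rows", "body": {"commands": [[[0,0.05,0,0,0,0,1],[0,0.05,0,0,0,0,1],[0,0,0,0,0,0,1]]]}}

```text
t: 5.8
eef_pos: [0.5373, -0.1983, 0.0542]
tool_rot: [-3.131, 0.005, 0.586]
force: [-8.4, 8.5, 12.6]
gripper_width: 0.0229
grip_force: 26.7
```

```bash
python3 - <<'E'
from h import *
s=r.observe(); print(s["eef_pos"],s["force"],s["tool_rot"])
E
```

```text
[ 0.53734689 -0.19831046  0.05422208] [-8.40173826  8.51418212 12.61766303] [-3.13078501  0.00470238  0.58636877]
```

Request:
{"method": "send_rows", "body": {"commands": [[[0,0.05,0,0,0,0,1],[0,0.05,0,0,0,0,1],[0,0,0,0,0,0,1]]]}}

```text
t: 6.18
eef_pos: [0.5377, -0.1993, 0.0541]
tool_rot: [-3.122, 0.009, 0.587]
force: [-15.1, 13.6, 20.8]
gripper_width: 0.0229
grip_force: 28.7
```

```bash
python3 - <<'E'
from h import *
s=r.observe(); print(s["eef_pos"],s["force"],s["tool_rot"])
E
```

```text
[ 0.53773117 -0.19926616  0.05406315] [-15.05408422  13.64472318  20.79783505] [-3.12210867  0.0085336   0.5872545 ]
```

It moved only 1 mm while the force doubled, so the door is at its stop. I release, rise, and go above the straightedge.

Request:
{"method": "send_rows", "body": {"commands": [[[0,-0.1,0,0,0,0,1],[0,0,0,0,0,0,0.4],[0,0,0,0,0,0,0.4],[0,0,0,0,0,0,0.4],[0,0,-0.3,0,0,0,0.4],[0,0,-0.6,0,0,0,0],[0,0,-0.8,0,0,0,0],[0,0,-0.7,0,0,0,0],[0,0,0,0,0,0,0]]]}}

```text
t: 7.3
eef_pos: [0.5446, -0.2052, 0.2043]
tool_rot: [3.132, -0.007, 0.582]
force: [0.5, 0.1, -0.3]
gripper_width: 0.0853
grip_force: 0.0
```

```bash
python3 - <<'E'
from h import *
print(r.observe()["eef_pos"],r.observe()["force"])
plan([(.594,.034,.22,-.2)],0,[7])
E
```

```text
[ 0.54458604 -0.2052115   0.2042902 ] [ 0.48301376  0.09151759 -0.26443697]
[[0.41,-0.41,-0.04,0.01,-0.01,0.93,0.0],[0.36,-0.45,-0.04,0.01,-0.01,0.93,0.0],[0.31,-0.49,-0.04,0.01,-0.01,0.93,0.0],[0.25,-0.53,-0.04,0.01,-0.01,0.93,0.0],[0.2,-0.55,-0.04,0.0,-0.01,0.93,0.0],[0.13,-0.57,-0.03,0.0,-0.01,0.93,0.0],[0.07,-0.57,-0.04,0.01,-0.02,0.94,0.0]]
```

Request:
{"method": "send_rows", "body": {"commands": [[[0.41,-0.41,-0.04,0.01,-0.01,0.93,0],[0.36,-0.45,-0.04,0.01,-0.01,0.93,0],[0.31,-0.49,-0.04,0.01,-0.01,0.93,0],[0.25,-0.53,-0.04,0.01,-0.01,0.93,0],[0.2,-0.55,-0.04,0,-0.01,0.93,0],[0.13,-0.57,-0.03,0,-0.01,0.93,0],[0.07,-0.57,-0.04,0.01,-0.02,0.93,0],[0,0,0,0,0,0,0],[0,0,0,0,0,0,0]]]}}

```text
t: 8.43
eef_pos: [0.5898, 0.0337, 0.214]
tool_rot: [-3.141, 0.012, -0.199]
force: [0.3, -0.6, -0.2]
gripper_width: 0.0859
grip_force: 0.0
```

```bash
python3 - <<'E'
from h import *
s=r.observe();print(s["eef_pos"],s["tool_rot"])
c,K,Rw,o=cam("wrist"); cv2.imwrite("pics/w3.png",c); np.savez("w3.npz",K=K,Rw=Rw,o=o)
E
```

```text
[0.58983461 0.03372847 0.21399585] [-3.14080463  0.01224945 -0.1985279 ]
```

View pics/w3.png

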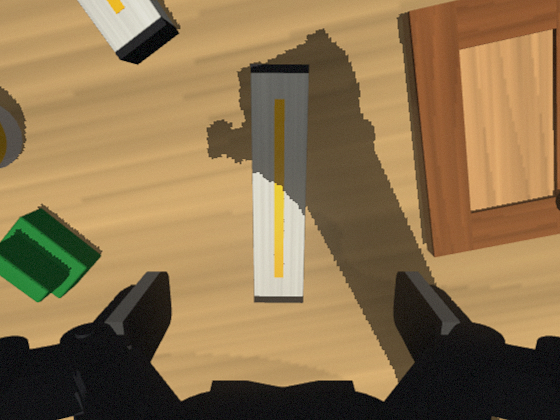

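Wrist view: straightedge top corners at about (251,73), (309,73), (302,302) and (254,302). The door's near top corner is at (435,256), with its edge up to (411,12).

```bash
python3 - <<'E'
from h import *
d=np.load("w3.npz");a=(d["K"],d["Rw"],d["o"])
S=ray([(252,67),(309,67),(302,302),(254,302)],.036,*a)[:,:2]
an=lambda v:np.arctan2(v[1],v[0])
print(S.round(4),S.mean(0),[np.linalg.norm(S[i]-S[(i+1)%4]).round(3) for i in range(4)],an(S[1]-S[2]),an(S[0]-S[3]))
D=ray([(435,256),(411,12)],.03,*a)[:,:2];print("door",D,an(D[1]-D[0]))
m=S.mean(0); y=-0.2
plan([(m[0],m[1],.1,y),(m[0],m[1],.027,y)],0,[4,5])
plan([(m[0],m[1],.045,y),(.627,-.031,.045,0),(.627,-.031,.027,0)],1,[2,6,3],start=(m[0],m[1],.027,y))
E
```

```text
[[ 0.6876  0.037 ]
 [ 0.6791 -0.005 ]
 [ 0.4857  0.0363]
 [ 0.4943  0.0786]] [0.58666692 0.03671472] [np.float64(0.043), np.float64(0.198), np.float64(0.043), np.float64(0.198)] -0.2106272079335266 -0.21224293682019882
door [[ 0.50378888 -0.08688606]
 [ 0.70206339 -0.08614573]] 0.0037338110807306753
[[-0.01,-0.01,0.47,0.0,0.03,0.0,0.0],[-0.01,-0.01,0.48,0.0,0.02,0.0,0.0],[-0.01,-0.02,0.47,0.0,0.03,0.0,0.0],[-0.02,-0.01,0.48,0.0,0.02,0.0,0.0],[0.0,0.0,0.24,0.0,0.0,0.0,0.0],[0.0,0.0,0.24,0.0,0.0,0.0,0.0],[0.0,0.0,0.25,0.0,0.0,0.0,0.0],[0.0,0.0,0.24,0.0,0.0,0.0,0.0],[0.0,0.0,0.25,0.0,0.0,0.0,0.0]]
[[0.0,0.0,-0.15,0.0,0.0,0.0,1.0],[0.0,0.0,-0.15,0.0,0.0,0.0,1.0],[0.15,0.16,0.0,0.0,0.0,-0.28,1.0],[0.14,0.17,0.0,0.0,0.0,-0.28,1.0],[0.14,0.17,0.0,0.0,0.0,-0.28,1.0],[0.13,0.18,0.0,0.0,0.0,-0.28,1.0],[0.12,0.18,0.0,0.0,0.0,-0.27,1.0],[0.12,0.18,0.0,0.0,0.0,-0.28,1.0],[0.0,0.0,0.1,0.0,0.0,0.0,1.0],[0.0,0.0,0.1,0.0,0.0,0.0,1.0],[0.0,0.0,0.1,0.0,0.0,0.0,1.0]]
```

Request:
{"method": "send_rows", "body": {"commands": [[[-0.01,-0.01,0.47,0,0.03,0,0],[-0.01,-0.01,0.48,0,0.02,0,0],[-0.01,-0.02,0.47,0,0.03,0,0],[-0.02,-0.01,0.48,0,0.02,0.1,0],[0,0,0.24,0,0,0,0],[0,0,0.24,0,0,0,0],[0,0,0.25,0,0,0,0],[0,0,0.24,0,0,0,0],[0,0,0.24,0,0,0,0],[0,0,0,0,0,0,1],[0,0,0,0,0,0,1],[0,0,0,0,0,0,1],[0,0,0,0,0,0,1]]], "grip_force": 30}}

```text
t: 10.1
eef_pos: [0.588, 0.0386, 0.0286]
tool_rot: [-3.139, -0.002, -0.211]
force: [-0.3, -0.8, 0.4]
gripper_width: 0.0434
grip_force: 32.7
```

Request:
{"method": "send_rows", "body": {"commands": [[[0,0,-0.1,0,0,0,1],[0,0,-0.1,0,0,0,1],[0.15,0.17,0,0,0,-0.29,1],[0.14,0.17,0,0,0,-0.29,1],[0.14,0.18,0,0,0,-0.29,1],[0.13,0.18,0,0,0,-0.3,1],[0.12,0.19,0,0,0,-0.3,1],[0.12,0.19,0,0,0,-0.29,1],[0,0,0,0,0,0,1],[0,0,0.1,0,0,0,1],[0,0,0.1,0,0,0,1],[0,0,0,0,0,0,1]]]}}

```text
t: 11.6
eef_pos: [0.6265, -0.0302, 0.0284]
tool_rot: [-3.139, 0.0, 0.002]
force: [-2.4, 0.6, 4.8]
gripper_width: 0.0436
grip_force: 33.3
```

```bash
python3 - <<'E'
from h import *
s=r.observe(); print(s["eef_pos"],s["force"],s["tool_rot"],s["gripper_width"])
E
```

```text
[ 0.62653689 -0.03020531  0.02841573] [-2.38079059  0.59871269  4.80280849] [-3.13941644e+00  2.69516867e-04  1.50668113e-03] 0.04357625733240906
```

Request:
{"method": "send_rows", "body": {"commands": [[[0.03,0,0,0,0,0,1],[0.03,0,0,0,0,0,1],[0.02,0,0,0,0,0,1],[0,0,0,0,0,0,1]]]}}

```text
t: 12.1
eef_pos: [0.6311, -0.0304, 0.0284]
tool_rot: [-3.139, 0.001, 0.001]
force: [-4.6, 0.2, 4.1]
gripper_width: 0.0436
grip_force: 33.4
```

Request:
{"method": "send_rows", "body": {"commands": [[[0.03,0,0,0,0,0,1],[0.02,0,0,0,0,0,1],[0,0,0,0,0,0,1]]]}}

```text
t: 12.48
eef_pos: [0.6327, -0.0304, 0.0284]
tool_rot: [-3.14, 0.004, 0.001]
force: [-7.3, 0.1, 7.9]
gripper_width: 0.0435
grip_force: 33.9
```

Request:
{"method": "send_rows", "body": {"commands": [[[-0.03,0,0,0,0,0,1],[0,0,0,0,0,0,0.32],[0,0,0,0,0,0,0.32],[0,0,0,0,0,0,0.32],[0,0,-0.4,0,0,0,0.32],[0,0,-0.6,0,0,0,0.32],[-0.15,-0.5,0,0,0,0,1],[-0.15,-0.5,0,0,0,0,1],[0,0,0,0,0,0,1],[0,0,0.3,0,0,0,1],[0,0,0.35,0,0,0,1],[0,0,0.3,0,0,0,1],[0,0,0,0,0,0,1]]], "grip_force": 20}}

```text
t: 14.1
eef_pos: [0.6126, 0.0275, 0.0276]
tool_rot: [-3.14, 0.005, -0.001]
force: [-0.3, -0.7, -0.5]
gripper_width: 0.0002
grip_force: 0.0
```

```bash
python3 - <<'E'
from h import *
s=r.observe(); print(s["eef_pos"],s["force"],s["tool_rot"],s["gripper_width"])
c,K,Rw,o=cam("wrist"); cv2.imwrite("pics/w4.png",c); np.savez("w4.npz",K=K,Rw=Rw,o=o)
E
```

```text
[0.61261622 0.02745021 0.02762177] [-0.27089937 -0.68386934 -0.54248369] [-3.14028036e+00  4.91190800e-03 -6.55655745e-04] 0.00023144978397238796
```

View pics/w4.png

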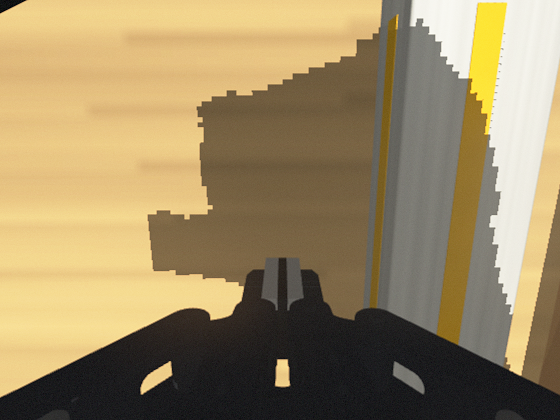

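The wrist view shows the closed fingers at (283,280), clear of the straightedge's +y side at x≈375 px. I raise slightly and push towards the door.

Request:
{"method": "send_rows", "body": {"commands": [[[0,0,-0.13,0,0,0,1],[0,0.12,0,0,0,0,1],[0,0.12,0,0,0,0,1],[0,0.1,0,0,0,0,1],[0,0.1,0,0,0,0,1],[0,0.1,0,0,0,0,1],[0,0.1,0,0,0,0,1],[0,0.1,0,0,0,0,1],[0,0,0,0,0,0,1]]]}}

```text
t: 15.28
eef_pos: [0.6144, -0.0146, 0.0383]
tool_rot: [-3.138, 0.0, 0.001]
force: [-2.1, 3.8, -0.2]
gripper_width: -0.0004
grip_force: 2.3
```

```bash
cat > look.py <<'E'
from h import *
import sys
s=r.observe(); print(s["eef_pos"],s["force"],s["tool_rot"][2])
c,K,Rw,o=cam("scene")
h=cv2.cvtColor(c,cv2.COLOR_BGR2HSV); m=cv2.inRange(h,(20,120,120),(34,255,255)); m[:, :225]=0;m[:,350:]=0;m[:165]=0;m[300:]=0
cv2.imwrite("pics/mask.png",m)
n,l,st,ce=cv2.connectedComponentsWithStats(m); print(st.tolist(),ce.round(1).tolist())
cv2.imwrite(f"pics/{sys.argv[1]}.png",cv2.resize(c[180:290,240:350],None,fx=5,fy=5,interpolation=cv2.INTER_CUBIC))
E
python3 look.py s5
```

```text
[ 0.61435445 -0.01458552  0.03828094] [-2.0800652   3.82529762 -0.21268976] 0.0007505419242783695
[[0, 0, 560, 420, 235194], [318, 240, 4, 3, 6]] [[279.5, 209.5], [319.5, 240.8]]
```

View pics/s5.png

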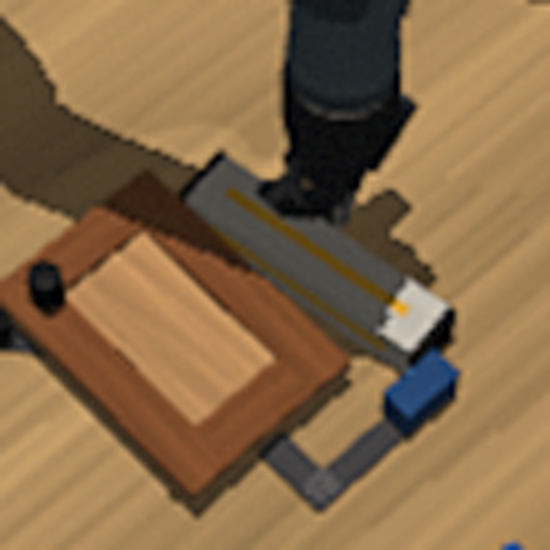

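The -x end is leading (crop 220,160) and the +x end (450,320) lags, so I shift the push point along +x.

Request:
{"method": "send_rows", "body": {"commands": [[[0,-0.15,0,0,0,0,1],[0.35,0,0,0,0,0,1],[0.35,0,0,0,0,0,1],[0,0.15,0,0,0,0,1],[0,0.1,0,0,0,0,1],[0,0.05,0,0,0,0,1],[0,0.05,0,0,0,0,1],[0,0,0,0,0,0,1]]]}}

```text
t: 16.32
eef_pos: [0.6571, -0.0271, 0.039]
tool_rot: [-3.139, -0.002, 0.001]
force: [0.8, 3.4, 1.3]
gripper_width: 0.0001
grip_force: 1.5
```

```bash
python3 -c "
from h import *
s=r.observe(); print(s['eef_pos'],s['force'])"
```

```text
[ 0.65711859 -0.02714048  0.03898629] [0.76680172 3.38346923 1.25657735]
```

Request:
{"method": "send_rows", "body": {"commands": [[[0,0.05,0,0,0,0,1],[0,0.05,0,0,0,0,1],[0,0,0,0,0,0,1]]]}}

```text
t: 16.7
eef_pos: [0.6571, -0.0274, 0.0391]
tool_rot: [-3.133, -0.002, 0.004]
force: [0.4, 9.3, 1.4]
gripper_width: -0.0001
grip_force: 4.5
```

Request:
{"method": "send_rows", "body": {"commands": [[[0,0.05,0,0,0,0,1],[0,0,0,0,0,0,1]]]}}

```text
t: 16.95
eef_pos: [0.6571, -0.0275, 0.0392]
tool_rot: [-3.129, -0.002, 0.006]
force: [1.7, 11.7, 1.5]
gripper_width: 0.0002
grip_force: 5.9
```

Request:
{"method": "send_rows", "body": {"commands": [[[0,0.04,0,0,0,0,1],[0,0,0,0,0,0,1]]]}}

```text
t: 17.2
eef_pos: [0.6571, -0.0277, 0.0392]
tool_rot: [-3.127, -0.002, 0.007]
force: [0.3, 13.5, 2.4]
gripper_width: -0.0
grip_force: 7.0
```

Resistance rises while TCP y sits at -0.0277. That is the side at -0.0425 plus a half-finger of 14.5 mm, so it looks flush. I lift and look from above.

Request:
{"method": "send_rows", "body": {"commands": [[[0,-0.15,0,0,0,0,1],[0,-0.15,-0.2,0,0,0,1],[0,0,-0.8,0,0,0,1],[-0.3,0,-0.8,0,0,0,1],[-0.75,0.3,-0.6,0,0,0,1],[-0.75,0.3,-0.3,0,0,0,1],[-0.7,0.3,0,0,0,0,1],[0,0,0,0,0,0,1],[0,0,0,0,0,0,1]]]}}

```text
t: 18.32
eef_pos: [0.5071, -0.0769, 0.201]
tool_rot: [-3.141, -0.002, -0.002]
force: [0.7, 0.1, 1.0]
gripper_width: -0.0004
grip_force: 0.0
```

```bash
python3 - <<'E'
from h import *
s=r.observe(); print(s["eef_pos"],s["force"],s["tool_rot"])
c,K,Rw,o=cam("wrist"); cv2.imwrite("pics/w6.png",c); np.savez("w6.npz",K=K,Rw=Rw,o=o)
E
```

```text
[ 0.5070666  -0.07691967  0.20102337] [0.74125194 0.09750923 0.96913288] [-3.14082809e+00 -2.08314176e-03 -1.84766537e-03]
```

View pics/w6.png

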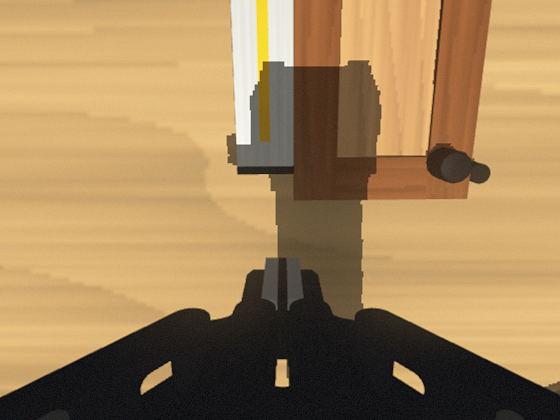

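The straightedge lies flush with the door edge, with no gap along column 294. Its near end is at row 173 and the door's near edge at row 199.

```bash
python3 - <<'E'
from h import *
d=np.load("w6.npz");a=(d["K"],d["Rw"],d["o"])
S=ray([(237,174),(294,174),(232,0)],.036,*a);D=ray([(294,200),(467,198),(490,0)],.03,*a);P=ray([(481,173)],.028,*a)
print(S.round(4),D.round(4),P, "edge ang",np.arctan2(*(S[2]-S[0])[1::-1]))
print("door home ref: dist x end vs door corner",S[1,0]-D[0,0])
# tip target: behind the end
plan([(.485,-.066,.2,0),(.485,-.066,.035,0)],1,[2,6])
E
```

```text
[[ 0.5256 -0.0419  0.036 ]
 [ 0.5255 -0.0862  0.036 ]
 [ 0.6471 -0.0426  0.036 ]] [[ 0.5033 -0.0866  0.03  ]
 [ 0.5046 -0.2264  0.03  ]
 [ 0.6482 -0.2241  0.03  ]] [[ 0.52466495 -0.23597555  0.028     ]] edge ang -0.0057237155547646395
door home ref: dist x end vs door corner 0.022236031844905857
[[-0.19,-0.08,0.01,-0.01,-0.01,0.0,1.0],[-0.19,-0.09,0.01,0.0,-0.01,0.0,1.0],[0.0,0.0,0.46,0.0,0.0,0.0,1.0],[0.0,0.0,0.46,0.0,0.0,0.0,1.0],[0.0,0.0,0.46,0.0,0.0,0.0,1.0],[0.0,0.0,0.46,0.0,0.0,0.0,1.0],[0.0,0.0,0.45,0.0,0.0,0.0,1.0],[0.0,0.0,0.46,0.0,0.0,0.0,1.0]]
```

The end sits 22 mm in from the door corner and should be 30 mm, so about 8 mm remain to the stop. I push it along +x.

Request:
{"method": "send_rows", "body": {"commands": [[[-0.19,-0.08,0,0,0,0,1],[-0.19,-0.1,0,0,0,0,1],[0,0,0.46,0,0,0,1],[0,0,0.46,0,0,0,1],[0,0,0.46,0,0,0,1],[0,0,0.46,0,0,0,1],[0,0,0.46,0,0,0,1],[0,0,0.46,0,0,0,1],[0.2,0,0,0,0,0,1],[0.2,0,0,0,0,0,1],[0.1,0,0,0,0,0,1],[0.05,0,0,0,0,0,1],[0,0,0,0,0,0,1]]]}}

```text
t: 20.0
eef_pos: [0.5174, -0.0645, 0.0351]
tool_rot: [-3.14, -0.001, 0.0]
force: [-1.3, -0.4, 0.6]
gripper_width: -0.0
grip_force: 0.6
```

Request:
{"method": "send_rows", "body": {"commands": [[[0.04,0,0,0,0,0,1],[0.04,0,0,0,0,0,1],[0,0,0,0,0,0,1]]]}}

```text
t: 20.38
eef_pos: [0.5225, -0.0646, 0.0348]
tool_rot: [-3.14, -0.002, 0.0]
force: [-1.1, 0.5, 0.1]
gripper_width: 0.0001
grip_force: 0.7
```

Request:
{"method": "send_rows", "body": {"commands": [[[0.03,0,0,0,0,0,1],[0.03,0,0,0,0,0,1],[0,0,0,0,0,0,1]]]}}

```text
t: 20.75
eef_pos: [0.523, -0.0646, 0.0343]
tool_rot: [-3.14, 0.005, 0.0]
force: [-6.0, 1.4, 4.9]
gripper_width: 0.0002
grip_force: 3.3
```

Request:
{"method": "send_rows", "body": {"commands": [[[0.03,0,0,0,0,0,1],[0.03,0,0,0,0,0,1],[0,0,0,0,0,0,1]]]}}

```text
t: 21.12
eef_pos: [0.523, -0.0647, 0.0335]
tool_rot: [-3.141, 0.013, -0.0]
force: [-12.3, 0.7, 7.7]
gripper_width: 0.0
grip_force: 5.8
```

Request:
{"method": "send_rows", "body": {"commands": [[[-0.2,0,0,0,0,0,1],[-0.2,0,-0.2,0,0,0,1],[0,0,-0.8,0,0,0,1],[0,0,-0.9,0,0,0,1],[0,0,-0.9,0,0,0,1],[0.15,-0.05,0,0,0,0,0],[0.15,-0.05,0,0,0,0,0],[0,0,0,0,0,0,0],[0,0,0,0,0,0,0]]]}}

```text
t: 22.25
eef_pos: [0.522, -0.0587, 0.2011]
tool_rot: [-3.139, 0.002, 0.001]
force: [1.2, -0.2, -0.6]
gripper_width: 0.0721
grip_force: 0.0
```

```bash
python3 - <<'E'
from h import *
s=r.observe(); print(s["eef_pos"],s["tool_rot"])
c,K,Rw,o=cam("wrist"); cv2.imwrite("pics/w7.png",c); a=(K,Rw,o)
h=cv2.cvtColor(c,cv2.COLOR_BGR2HSV)
m=cv2.inRange(h,(0,0,60),(179,60,255)); m[200:]=0;m[:,:200]=0;m[:,330:]=0
L=[];Rr=[]
for v in range(0,170,10):
    x=np.flatnonzero(m[v]); 
    if len(x)>10: L.append((x[0],v));Rr.append((x[-1]+1,v))
l=ray(L,.036,*a);q=ray(Rr,.036,*a)
print(np.c_[l[:,:2],q[:,:2]].round(4))
P=lambda A:np.polyfit(A[:,0],A[:,1],1); print(P(l),P(q))
br=cv2.inRange(h,(3,100,40),(12,255,255)); br[:,:240]=0
B=[(np.flatnonzero(br[v])[0],v) for v in range(0,200,10) if br[v].any()]
b=ray(B,.03,*a); print("door edge",P(b),b[:,1].round(4))
col=c[:,265]; g=col.max(1).astype(int); print("end col",[(v,col[v].tolist()) for v in range(140,215,5)])
E
```

```text
[ 0.52202419 -0.0587371   0.20105175] [-3.13896957e+00  2.27351209e-03  5.48543866e-04]
[[ 0.6611 -0.0411  0.6611 -0.0853]
 [ 0.6549 -0.0417  0.6549 -0.0855]
 [ 0.6486 -0.0416  0.6486 -0.0856]
 [ 0.6422 -0.0415  0.6422 -0.0851]
 [ 0.6357 -0.0413  0.6357 -0.0853]
 [ 0.6291 -0.0412  0.6291 -0.0855]
 [ 0.6225 -0.0418  0.6225 -0.0857]
 [ 0.6157 -0.0417  0.6157 -0.0858]
 [ 0.6089 -0.0423  0.6089 -0.0853]
 [ 0.602  -0.0415  0.602  -0.0855]
 [ 0.595  -0.0421  0.595  -0.0857]
 [ 0.5878 -0.042   0.5878 -0.0859]
 [ 0.5806 -0.0419  0.5806 -0.0861]
 [ 0.5733 -0.0418  0.5733 -0.0855]
 [ 0.5659 -0.0417  0.5659 -0.0857]
 [ 0.5583 -0.0423  0.5583 -0.0859]
 [ 0.5507 -0.0422  0.5507 -0.0861]]
[ 0.00721414 -0.04612914] [ 0.00563104 -0.08903184]
door edge [-0.08232614 -0.03580424] [-0.0894 -0.0881 -0.0862 -0.0864 -0.0858 -0.0868 -0.0862 -0.0871 -0.0866
 -0.0883 -0.0877 -0.0872 -0.0866 -0.0891 -0.087  -0.0865 -0.0867 -0.0877
 -0.0432 -0.0865]
end col [(140, [97, 105, 107]), (145, [96, 105, 106]), (150, [96, 103, 105]), (155, [101, 105, 108]), (160, [94, 103, 103]), (165, [99, 106, 107]), (170, [98, 107, 108]), (175, [56, 64, 71]), (180, [29, 39, 46]), (185, [113, 169, 210]), (190, [110, 167, 207]), (195, [112, 169, 206]), (200, [113, 173, 213]), (205, [118, 181, 219]), (210, [113, 171, 212])]
```

Flush to within about 1 mm and 0.3°, with the end now on the stop. I give one light confirming push towards the door at mid-length.

Request:
{"method": "send_rows", "body": {"commands": [[[0.45,-0.25,0,0,0,0,1],[0.45,-0.25,0,0,0,0,1],[0.45,-0.25,0,0,0,0,1],[0.45,-0.25,0,0,0,0,1],[0,0,0.5,0,0,0,1],[0,0,0.5,0,0,0,1],[0,0,0.6,0,0,0,1],[0,0,0.6,0,0,0,1],[0,0,0.5,0,0,0,1],[0,0.15,0,0,0,0,1],[0,0.15,0,0,0,0,1],[0,0.1,0,0,0,0,1],[0,0,0,0,0,0,1]]]}}

```text
t: 23.92
eef_pos: [0.6323, -0.0242, 0.0425]
tool_rot: [-3.141, -0.004, -0.002]
force: [-0.3, 0.4, 0.3]
gripper_width: 0.0003
grip_force: 0.0
```

Request:
{"method": "send_rows", "body": {"commands": [[[0,0.05,0,0,0,0,1],[0,0,0,0,0,0,1]]]}}

```text
t: 24.18
eef_pos: [0.6314, -0.0256, 0.0414]
tool_rot: [-3.14, -0.002, 0.0]
force: [-0.4, 0.3, -0.1]
gripper_width: 0.0001
grip_force: 0.0
```

Request:
{"method": "send_rows", "body": {"commands": [[[0,0.04,0,0,0,0,1],[0,0.03,0,0,0,0,1],[0,0,0,0,0,0,1]]]}}

```text
t: 24.55
eef_pos: [0.6312, -0.0275, 0.0411]
tool_rot: [-3.137, -0.001, 0.002]
force: [-0.3, 4.2, 0.9]
gripper_width: 0.0001
grip_force: 2.0
```

Request:
{"method": "send_rows", "body": {"commands": [[[0,0.04,0,0,0,0,1],[0,0.03,0,0,0,0,1],[0,0,0,0,0,0,1]]]}}

```text
t: 24.92
eef_pos: [0.6312, -0.0277, 0.0412]
tool_rot: [-3.133, -0.002, 0.004]
force: [-1.0, 8.2, 0.4]
gripper_width: -0.0
grip_force: 4.4
```

Same stop position, so it is flush. Now to the weight.

Request:
{"method": "send_rows", "body": {"commands": [[[0,-0.15,0,0,0,0,1],[0,-0.15,-0.3,0,0,0,1],[0,0,-0.9,0,0,0,1],[0,0,-0.9,0,0,0,1],[0,0,-0.9,0,0,0,0]]]}}

```text
t: 25.55
eef_pos: [0.6312, -0.0176, 0.2242]
tool_rot: [-3.142, -0.003, -0.001]
force: [0.1, 0.8, -0.1]
gripper_width: 0.0173
grip_force: 0.0
```

```bash
python3 - <<'E'
from h import *
s=r.observe(); print(s["eef_pos"],s["tool_rot"])
plan([(.525,.362,.23,-.3)],0,[10])
E
```

```text
[ 0.63120764 -0.01760949  0.22419848] [-3.14156255e+00 -2.62541316e-03 -1.06795179e-03]
[[-0.18,-0.63,-0.01,0.0,0.0,0.25,0.0],[-0.2,-0.63,-0.01,0.0,0.0,0.25,0.0],[-0.21,-0.62,-0.01,0.0,0.0,0.25,0.0],[-0.23,-0.61,-0.01,0.0,0.0,0.25,0.0],[-0.25,-0.61,-0.01,0.0,0.0,0.25,0.0],[-0.27,-0.6,-0.01,0.0,0.0,0.25,0.0],[-0.29,-0.59,-0.01,0.0,-0.01,0.25,0.0],[-0.31,-0.58,-0.01,0.0,0.0,0.25,0.0],[-0.32,-0.57,-0.01,0.0,-0.01,0.25,0.0],[-0.34,-0.57,-0.01,-0.01,0.0,0.24,0.0]]
```

Request:
{"method": "send_rows", "body": {"commands": [[[-0.18,-0.63,-0.02,0,0,0.25,0],[-0.2,-0.63,-0.02,0,0,0.25,0],[-0.21,-0.62,-0.02,0,0,0.25,0],[-0.23,-0.61,-0.02,0,0,0.25,0],[-0.25,-0.61,-0.02,0,0,0.25,0],[-0.27,-0.6,-0.02,0,0,0.25,0],[-0.29,-0.59,-0.02,0,0,0.25,0],[-0.31,-0.58,-0.02,0,0,0.25,0],[-0.32,-0.57,-0.02,0,0,0.25,0],[-0.34,-0.57,-0.02,0,0,0.25,0],[0,0,0,0,0,0,0],[0,0,0,0,0,0,0]]]}}

```text
t: 27.05
eef_pos: [0.5255, 0.3622, 0.2344]
tool_rot: [-3.14, -0.003, -0.301]
force: [0.8, -0.8, -0.5]
gripper_width: 0.0852
grip_force: 0.0
```

```bash
python3 - <<'E'
from h import *
s=r.observe(); print(s["eef_pos"],s["tool_rot"])
c,K,Rw,o=cam("wrist"); cv2.imwrite("pics/w8.png",c); np.savez("w8.npz",K=K,Rw=Rw,o=o); a=(K,Rw,o)
h=cv2.cvtColor(c,cv2.COLOR_BGR2HSV)
m=cv2.inRange(h,(0,140,40),(6,255,255))|cv2.inRange(h,(172,140,40),(180,255,255))
n,l,st,ce=cv2.connectedComponentsWithStats(m)
for i in range(1,n):
    if st[i,4]>300: print(st[i],ce[i],cv2.minAreaRect(np.argwhere(l==i)[:,::-1].astype(np.float32)))
print(proj([[.534,.362,.03]],*a))
E
```

```text
[0.52553332 0.36215932 0.23441922] [-3.14030754e+00 -2.63890580e-03 -3.00710114e-01]
[ 248  149   54   81 2385] [275.32410901 185.24192872] ((274.87359619140625, 188.67013549804688), (78.42943572998047, 48.843955993652344), 85.42607879638672)
[  68  166  127  104 4498] [135.50800356 214.11449533] ((131.79998779296875, 219.3999786376953), (65.7384033203125, 112.37545776367188), 60.255123138427734)
[[279.31278004 178.40477519]]
```

View pics/w8.png

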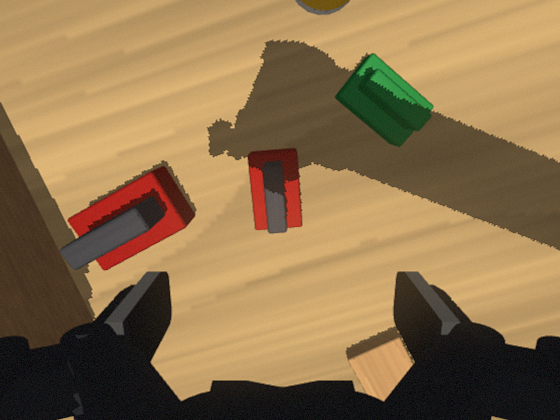

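Weight in the wrist view: small red block at about (275,188), rib top about (264,162)–(282,162)–(287,232)–(268,233). The bigger red weight at (132,219) and the green one at (384,100) are left alone.

```bash
python3 - <<'E'
from h import *
d=np.load("w8.npz");a=(d["K"],d["Rw"],d["o"]); c=cv2.imread("pics/w8.png")
an=lambda v:np.arctan2(v[1],v[0])
S=ray([(264,162),(282,162),(287,232),(268,233)],.064,*a)[:,:2]
print(S.round(4),S.mean(0),[np.linalg.norm(S[i]-S[(i+1)%4]).round(3) for i in range(4)],an(S[0]-S[3]),an(S[1]-S[2]))
B=ray([(249,165),(298,163),(301,226),(256,230)],.03,*a)[:,:2]
B=ray([(301,226),(256,230),(298,163),(249,165)],.03,*a)[:,:2]
print(B.round(4),B.mean(0),np.linalg.norm(B[0]-B[1]),np.linalg.norm(B[0]-B[2]),an(B[2]-B[0]),an(B[3]-B[1]))
E
```

```text
[[0.5558 0.3676]
 [0.5516 0.354 ]
 [0.495  0.3673]
 [0.4989 0.3825]] [0.52531016 0.36784613] [np.float64(0.014), np.float64(0.058), np.float64(0.016), np.float64(0.059)] -0.2575401912181331 -0.22979643863305838
[[0.4859 0.3562]
 [0.4945 0.3969]
 [0.5422 0.3423]
 [0.5533 0.3839]] [0.51895713 0.36979284] 0.04157819988812956 0.057991043807133574 -0.24226115226837522 -0.2171975234000955
```

```bash
python3 - <<'E'
from h import *
plan([(.5255,.3678,.12,-.243),(.5255,.3678,.055,-.243)],.5,[4,4])
E
```

```text
[[-0.01,-0.03,0.48,0.0,-0.01,-0.12,0.5],[-0.01,-0.02,0.47,0.0,0.0,-0.12,0.5],[-0.01,-0.03,0.48,0.0,-0.01,-0.13,0.5],[-0.01,-0.02,0.47,-0.01,0.0,-0.12,0.5],[0.0,0.0,0.27,0.0,0.0,0.0,0.5],[0.0,0.0,0.27,0.0,0.0,0.0,0.5],[0.0,0.0,0.27,0.0,0.0,0.0,0.5],[0.0,0.0,0.27,0.0,0.0,0.0,0.5]]
```

Request:
{"method": "send_rows", "body": {"commands": [[[-0.01,-0.03,0.48,0,-0.01,-0.12,0.4],[-0.01,-0.02,0.48,0,0,-0.12,0.4],[-0.01,-0.03,0.48,0,-0.01,-0.12,0.4],[-0.01,-0.02,0.48,0,0,-0.12,0.4],[0,0,0.27,0,0,0,0.4],[0,0,0.27,0,0,0,0.4],[0,0,0.27,0,0,0,0.4],[0,0,0.25,0,0,0,0.4],[0,0,0,0,0,0,1],[0,0,0,0,0,0,1],[0,0,0,0,0,0,1],[0,0,0,0,0,0,1]]], "grip_force": 50}}

```text
t: 28.6
eef_pos: [0.524, 0.3703, 0.0552]
tool_rot: [-3.139, 0.001, -0.242]
force: [0.4, 0.1, -0.2]
gripper_width: 0.0152
grip_force: 54.3
```

```bash
python3 - <<'E'
from h import *
s=r.observe(); p=s["eef_pos"]; print(p,s["tool_rot"],s["gripper_width"],s["force"])
plan([(p[0],p[1],.16,s["tool_rot"][2]),(.633,-.0645,.16,0)],1,[3,12])
E
```

```text
[0.5239618  0.37030023 0.05515684] [-3.13902669e+00  1.42434686e-03 -2.42139827e-01] 0.015187666527720781 [ 0.42574066  0.13670025 -0.17172375]
[[0.0,0.0,-0.58,-0.01,0.0,0.0,1.0],[0.0,0.0,-0.58,-0.01,0.01,0.0,1.0],[0.0,0.0,-0.59,0.0,0.0,0.0,1.0],[0.29,0.55,0.0,0.0,0.0,-0.17,1.0],[0.28,0.56,0.0,0.0,0.0,-0.17,1.0],[0.27,0.56,0.0,0.0,0.0,-0.17,1.0],[0.26,0.57,0.0,0.0,0.0,-0.17,1.0],[0.25,0.57,0.0,0.0,0.0,-0.17,1.0],[0.23,0.58,0.0,0.0,0.0,-0.17,1.0],[0.22,0.58,0.0,0.0,0.0,-0.17,1.0],[0.21,0.58,0.0,0.0,0.0,-0.17,1.0],[0.2,0.59,0.0,0.0,0.0,-0.16,1.0],[0.19,0.59,0.0,0.0,0.0,-0.17,1.0],[0.17,0.6,0.0,0.0,0.0,-0.16,1.0],[0.17,0.6,0.0,0.0,0.0,-0.17,1.0]]
```

Request:
{"method": "send_rows", "body": {"commands": [[[0,0,-0.4,0,0,0,1],[0,0,-0.6,0,0,0,1],[0,0,-0.75,0,0,0,1],[0.29,0.55,0,0,0,-0.17,1],[0.28,0.56,0,0,0,-0.17,1],[0.27,0.56,0,0,0,-0.17,1],[0.26,0.57,0,0,0,-0.17,1],[0.25,0.57,0,0,0,-0.17,1],[0.23,0.58,0,0,0,-0.17,1],[0.22,0.58,0,0,0,-0.17,1],[0.21,0.58,0,0,0,-0.17,1],[0.2,0.59,0,0,0,-0.16,1],[0.19,0.59,0,0,0,-0.17,1],[0.17,0.6,0,0,0,-0.16,1],[0.17,0.6,0,0,0,-0.17,1],[0,0,0,0,0,0,1],[0,0,0,0,0,0,1]]]}}

```text
t: 30.72
eef_pos: [0.6327, -0.0642, 0.1592]
tool_rot: [-3.138, 0.001, -0.0]
force: [0.1, 0.9, -4.6]
gripper_width: 0.015
grip_force: 53.8
```

```bash
python3 - <<'E'
from h import *
s=r.observe(); p=s["eef_pos"]; print(p,s["tool_rot"],s["gripper_width"],s["force"])
plan([(.633,-.0645,.097,0)],1,[5])
E
```

```text
[ 0.63274328 -0.06417896  0.15915966] [-3.13795876e+00  1.41969717e-03 -3.39723406e-04] 0.014954703905235634 [ 0.13155912  0.87266147 -4.64893336]
[[0.0,0.0,0.21,-0.01,0.0,0.0,1.0],[0.0,0.0,0.21,-0.01,0.0,0.0,1.0],[0.0,0.0,0.21,0.0,0.0,0.0,1.0],[0.0,0.0,0.2,-0.01,0.01,0.0,1.0],[0.01,0.01,0.21,0.0,0.0,0.0,1.0]]
```

Request:
{"method": "send_rows", "body": {"commands": [[[0,0,0.25,0,0,0,1],[0,0,0.25,0,0,0,1],[0,0,0.25,0,0,0,1],[0,0,0.2,0,0,0,1],[0,0,0.1,0,0,0,1],[0,0,0,0,0,0,1]]]}}

```text
t: 31.48
eef_pos: [0.6327, -0.0646, 0.0949]
tool_rot: [-3.139, 0.002, 0.0]
force: [0.4, -0.1, -4.3]
gripper_width: 0.0149
grip_force: 53.8
```

Request:
{"method": "send_rows", "body": {"commands": [[[0,0,0.02,0,0,0,1],[0,0,0.02,0,0,0,1],[0,0,0,0,0,0,1]]]}}

```text
t: 31.85
eef_pos: [0.6332, -0.0646, 0.0935]
tool_rot: [-3.139, 0.001, 0.0]
force: [0.1, 0.9, -4.4]
gripper_width: 0.015
grip_force: 53.8
```

Request:
{"method": "send_rows", "body": {"commands": [[[0,0,0.02,0,0,0,1],[0,0,0.02,0,0,0,1],[0,0,0,0,0,0,1]]]}}

```text
t: 32.22
eef_pos: [0.6332, -0.0646, 0.0911]
tool_rot: [-3.139, 0.001, 0.0]
force: [-0.3, -1.0, -3.2]
gripper_width: 0.015
grip_force: 54.0
```

Request:
{"method": "send_rows", "body": {"commands": [[[0,0,0.01,0,0,0,1],[0,0,0,0,0,0,1]]]}}

```text
t: 32.48
eef_pos: [0.6332, -0.0646, 0.0911]
tool_rot: [-3.139, 0.001, 0.0]
force: [-4.0, -1.3, 2.7]
gripper_width: 0.0152
grip_force: 54.9
```

The weight has touched down. I release and rise.

Request:
{"method": "send_rows", "body": {"commands": [[[0,0,0,0,0,0,0.7],[0,0,0,0,0,0,0.6],[0,0,0,0,0,0,0.6],[0,0,0,0,0,0,0.6],[0,0,-0.2,0,0,0,0.6],[0,0,-0.4,0,0,0,0.6],[0,0,-0.6,0,0,0,0.6],[0,0,-0.6,0,0,0,0.6],[-0.6,0,-0.3,0,0,0,0.6],[-0.6,0,0,0,0,0,0.6],[0,0,0,0,0,0,0.6],[0,0,0,0,0,0,0.6]]]}}

```text
t: 33.98
eef_pos: [0.5619, -0.065, 0.2172]
tool_rot: [-3.139, -0.001, 0.0]
force: [0.5, -0.6, -0.1]
gripper_width: 0.0344
grip_force: 0.0
```

```bash
python3 - <<'E'
from h import *
s=r.observe(); print(s["eef_pos"],s["tool_rot"],s["force"])
c,K,Rw,o=cam("wrist"); cv2.imwrite("pics/w9.png",c); a=(K,Rw,o)
h=cv2.cvtColor(c,cv2.COLOR_BGR2HSV)
P=lambda A:np.polyfit(A[:,0],A[:,1],1)
m=cv2.inRange(h,(0,150,40),(4,255,255))|cv2.inRange(h,(174,150,40),(180,255,255))
n,l,st,ce=cv2.connectedComponentsWithStats(m); i=1+st[1:,4].argmax(); x,y,w,hh,_=st[i]; print("red bbox",st[i],ray([(x,y+hh),(x+w,y+hh)],.066,*a).round(4))
g=cv2.inRange(h,(0,0,60),(179,60,255)); rows=[]
for v in range(0,300,6):
    u=np.flatnonzero(g[v,150:400])+150
    if len(u)>25 and np.ptp(u)<120: rows.append((u[0],u[-1]+1,v))
R_=np.array(rows)
if len(R_): 
    L=ray(R_[:,[0,2]],.036,*a);Q=ray(R_[:,[1,2]],.036,*a);print(np.c_[L[:,:2],Q[:,1]].round(4))
E
```

```text
[ 0.56192397 -0.06497299  0.21718131] [-3.13942406e+00 -7.68295393e-04  1.41155945e-04] [ 0.45249313 -0.57300583 -0.13654138]
red bbox [ 251   50   63  103 3776] [[ 0.598  -0.0421  0.066 ]
 [ 0.598  -0.0881  0.066 ]]
[[ 0.7017 -0.0412 -0.0852]
 [ 0.6978 -0.0411 -0.0853]
 [ 0.6937 -0.0411 -0.0854]
 [ 0.6897 -0.041  -0.0847]
 [ 0.6856 -0.0409 -0.0848]
 [ 0.6815 -0.0415 -0.0849]
 [ 0.6774 -0.0414 -0.085 ]
 [ 0.6732 -0.0413 -0.085 ]
 [ 0.5922 -0.042  -0.0858]
 [ 0.5873 -0.0419 -0.0859]
 [ 0.5824 -0.0426 -0.0859]
 [ 0.5775 -0.0417 -0.086 ]
 [ 0.5725 -0.0416 -0.0861]
 [ 0.5674 -0.0423 -0.0862]
 [ 0.5624 -0.0422 -0.0863]
 [ 0.5572 -0.0421 -0.0864]
 [ 0.5521 -0.042  -0.0865]
 [ 0.5468 -0.0419 -0.0857]
 [ 0.5416 -0.0418 -0.0858]
 [ 0.5363 -0.0425 -0.0655]]
```

Measured: the weight is at (0.633,-0.065), upright and centred. The straightedge is unmoved, with its end at about x 0.533, and the arm is clear. Handing in.

```bash
python3 -c "
from workcell import r
print(r.close_job())"
```

```text
the job is handed in; nothing more can be done
None
```

I handed the job in at about 34 s, with no verdict returned: the door is home against its stop, the straightedge is flush to the door edge with its end on the blue stop, and the red weight is upright at its middle with the arm clear.

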